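Show an amber beacon lamp working on the shop's lamp tester

ROBOT

A 7-joint arm with a two-finger parallel gripper is mounted at the origin on the work surface. World frame = base frame: x ahead of the robot, y to its left, z up, the work surface at z = 0. Lengths are in m, angles in rad, forces in N, time in s.
With the tool pointing down it reaches from about 0.4 to 0.75 m from the base axis. Payload 19.5 kg.
Tool frame: the origin (TCP) lies midway between the tips of the shut fingers; the grasp point (between the pads) lies 19 mm behind it; z points along the fingers, y is the line along which they close (so a half turn about z gives the same grasp; the last joint's range is limited). The gripper opens to 85 mm and grips with 20 to 120 N. Pads are 22 mm wide; open, the fingers measure 114 mm over their backs; the gripper's body (76 mm by 85 mm) begins 54 mm behind the grasp point. The pads swing forward as they close: fully open they stand 13 mm farther back than shut.
Start: joints at [1.244, 0.707, -0.028, 1.485, 0.022, 0.951, -0.075], TCP at [0.162, -0.552, 0.231] pointing down, gripper open.
Joint ranges: [-2.71, 2.71], [-0.32, 2.16], [-1.57, 1.52], [0, 2.45], [-1.46, 4.6], [0, 2.02], [-2.83, 2.83]. Speed limits (rad/s): [1.89, 1.89, 2.57, 2.57, 3.01, 3.01, 3.01].

INTERFACE

Orientations are given as a unit quaternion [w, x, y, z].
In Python, from plant import status, viewer, order gives the robot as it stands.
- The arm moves only by the tool jog_arm, never from a script. Its argument "motion" is a list of rows, each a list of 2 entries, a list of its own where there are three numbers: the shift along the tool's x, y, z in mm, then the turn about the tool's z in degrees. A call has 1 to 20 rows; each row is the pose to reach, as a shift and turn from the pose commanded when the call began, along the tool's axes at that moment; what a row does not reach only later rows make up. A row lasts 1/8 s, in which the tool goes at most 62.5 mm and 10.7 degrees, less where a joint would pass 70% of its speed; a pose out of reach is approached as far as the arm can. A call with a gripper value outside its range is refused whole. "gripper" is the closure, from 0 (fully open) to 1 (shut), set as the call begins (left out, the last holds). The fingers move at their own pace and stop on an object; "force" is the grip in N (left out, the last holds). Time passes only in rows, so rows that repeat a pose let the fingers close. It gives the time, the measured TCP pose, the force, the opening and the grip force at its end, in the units of the state.
- status.get_obs(): the state, without advancing time (a new reading comes with each control period).
- viewer.camera(name): name is "scene" or "top"; returns the picture (384x512x3 uint8, blue, green, red); there is no depth.
- viewer.calibration(name): a dict with "fx", "fy", "cx", "cy" (pixels), "camera_from_world" (4x4, takes a point from world to camera coordinates). Camera axes: x right, y up, looking along -z (the intrinsics and any distortion apply to the point x, -y, -z); pixel columns grow to the right and rows downward; lengths in m; the calibration is good to about 2 mm. A picture is of the moment at which its call begins. calibration takes no time and is no camera call.
- order.job_done(): hands the job in; it is judged then, once.
The state is a dict: "clock": time; "joint_positions": joint angles; "joint_velocities": joint speeds; "effort": joint torques, N m; "ee_pos": TCP position; "eef_rot": TCP orientation; "ft_force": force on the tool from outside, world axes, zero at the start; "torque": the same for the moment, N m; "finger_gap": finger opening in m; "grip_force": force on a finger pad.
Only numpy, scipy, OpenCV 4.12 (cv2) and the standard library are available. Lean on these libraries where they do the work, as an engineer would, in place of code of your own. Each camera call takes 0.05 s, during which the arm holds its last target. There are 200 camera calls.

TASK

A customer wants to see the amber beacon lamp work before buying it. On the counter lamp tester, first lower the hinged clear guard fully shut over the bare screw lampholders (push it down, do not let it slam), then put the amber lamp's bayonet base straight down fully into the round test socket and turn it clockwise half-way to the lock, so that its white pointers stand at the yellow test marks, short of the click where it would latch. Finish while still holding the lamp there against the socket's spring, without letting go, and leave the other lamps and the goods on the counter where they are.

Things in the scene. Friction and masses are not known exactly. Their poses are not given: they have to be found in the camera images.
- guard (a joint): stiff hinge of the tester's guard (clear panel in a yellow frame, 180 mm from hinge to front edge, 170 wide, 6 thick). 0 = shut, flat over the well; 1.57 = upright. Starts open at 1.25 to 1.75, can lean back to 1.85. Friction 0.2 N m: it stays where it is left and must be pushed all the way down (2 to 4 N at its front edge).
- guard_hinge (a point): middle of the guard's hinge line, at the back (+x) top edge of the well, 86 mm above the counter. Axes turn with the guard: y along the hinge; the guard reaches 180 mm to -x of this point and 85 mm to each side; its outer face, on top when shut, is the plane 6 mm to +z
- guard_tab (a point): centre of the outer (top) face of the black lifting tab, 60 x 24 x 8 mm, in the middle of the guard's front edge, 192 mm from the hinge line. Axes as guard_hinge
- tester: counter lamp tester, grey steel case, 180 (x) x 335 (y) mm, fixed; origin under its centre on the counter, x from its front (robot side) to its back. At +y a deck 68 mm high with the round black test socket, its centre 87 mm to +y of the origin; at -y a well 170 mm wide, 85 mm high, under the guard, its middle 80 mm to -y of the origin
- socket_rim (a point): centre of the test socket's mouth, on its top rim, 85 mm above the counter; axes as the tester, z up. Rim: outer radius 38 mm, bore 43 mm, with two 12 mm wide notches at +x and -x (white marks) out to radius 29 mm for the lamp's lugs. Flange 7 mm thick, well 17 mm deep. Lugs turn only clockwise seen from above: yellow test marks at 45 degrees, red lock marks at 90
- test_contact (a joint): sprung copper contact in the socket, pushed round by the lamp's lugs: 0 = at rest; grows (rad) with the lamp's clockwise turn from the notches, which is 0.15 more; 0.64 at the test marks. The spring turns a lamp that is let go back (0.08 N m at 0, 0.12 at the marks). Spring balls add resistance from 62 degrees of turn and click over at 75, latching the lamp
- amber_lamp_center (a point): centre (half-way up) of the amber-lensed beacon lamp, standing upright on its base; 86 mm high, 0.10 to 0.21 kg. Black grip block from 23 mm below to 9 mm above this point: 48 mm across its two flat faces (lamp's +y and -y), 42 mm along x; above it a 42 mm wide amber lens. Fully in, this point is 29 mm above socket_rim. Half a turn about z looks and works the same
- amber_lamp: the same lamp, origin at the centre of its underside. From there up: spigot, diameter 39 mm, 0 to 14 mm, with two brass lugs at its foot along +x and -x (8 mm wide, 5 thick, out to radius 27); black collar, diameter 60 mm, 14 to 20 mm, with white pointers over the lugs; it rests on the socket's rim when the lamp is fully in
- red_lamp_center (a point): centre of a red-lensed lamp of the same make and size, to be left alone
- blue_lamp_center (a point): centre of a blue-lensed lamp of the same make and size, to be left alone
- spray_can: red and white spray can, diameter 53 mm, 153 mm high; origin at the centre of its underside; to be left alone
- tape_measure: yellow tape measure, 68 x 36 x 64 mm; origin at the centre of its underside; to be left alone
- screw_box: cardboard box of screws, 100 x 60 x 42 mm; origin at the centre of its underside; to be left alone
- screwdriver: red-handled screwdriver, about 200 mm long, lying on the counter; to be left alone
Mind the look-alikes: they are no part of the job. Leave any pink or turquoise look-alike of the amber_lamp alone.

How it is judged:
On the way, in this order (a step that is already met when the one before it is completed fails the run):
1. the guard is shut over the screw lampholders (value of joint guard below 0.06 rad), for 0.2 s.
2. the amber lamp is fully down in the test socket, with the guard still shut (value of joint guard below 0.06 rad and horizontal distance between amber_lamp_center and socket_rim below 0.005 m and z of amber_lamp_center in the frame of socket_rim below 0.033 m and angle between amber_lamp_center's own z axis and vertical below 0.09 rad), for 0.2 s.
At the end, for the whole second after the job is handed in: Guard shut (within 0.06 rad); amber lamp upright, fully down in the test socket (within 5 mm of its axis, centre at most 33 mm above the rim), turned clockwise 32 to 58 degrees from the notches, pushing the sprung contact round by 0.35 to 0.95 rad, and still held by the fingers with over 3 N (all of step 2 and angle between the x axis of amber_lamp_center and the x axis of socket_rim, either way round between 0.56 and 1.01 rad and value of joint test_contact between 0.35 and 0.95 rad and contact force between the fingers and amber_lamp above 3 N); the arm keeps its last pose, push and grip.
It fails at once if the lamp is turned through the click into the lock (angle between the x axis of amber_lamp_center and the x axis of socket_rim, either way round above 1.25 rad and value of joint test_contact above 1.05 rad and horizontal distance between amber_lamp_center and socket_rim below 0.008 m).
It fails at once if the guard is slammed (velocity of joint guard below -5 rad/s).
It fails at once if another lamp or goods on the counter are knocked about (distance of any of red_lamp_center, blue_lamp_center, spray_can, tape_measure, screw_box, screwdriver from where it was at the start of the episode above 0.03 m).
It also fails if it takes over 61 s, if anything falls off the work surface, if the arm or the gripper's body presses on something with over 40 N, if the wrist force passes 120 N, or if a joint passes its speed limit or range.

## Working session

There is one attempt and no reset: what is moved stays moved. The work goes in short steps, Python scripts to look and compute and a tool call to move; the robot and the scene stay as the last step left them, time stands still between calls to the robot, and variables do not carry over. Pictures are saved under pics/ and viewed, at most 10 in all, crops included, and the job is handed in when it is done.

Besides the shell and the picture viewer there is one more tool, called after "Emit:" by a JSON object that holds its "method" and its "body", one argument or row to a line. jog_arm: Moves the arm, as the interface text tells. Its arguments: {"type":"object","properties":{"motion":{"type":"array"},"gripper":{"type":"number"},"force":{"type":"number"}},"required":["motion"]}

```bash
ls; mkdir -p pics
python3 - <<'E'
from plant import status, viewer, order
import cv2,numpy as np
for n in ("scene","top"):
    im=viewer.camera(n); cv2.imwrite(f"pics/{n}0.png",im)
    c=viewer.calibration(n); print(n,{k:np.round(v,4).tolist() if hasattr(v,'shape') or isinstance(v,(list,float)) else v for k,v in c.items()})
print(status.get_obs())
E
```

```text
pics
scene {'fx': 435.0322, 'fy': 435.0322, 'cx': 256.9177, 'cy': 193.6193, 'camera_from_world': [[0.5664, 0.8241, 0.0107, -0.2771], [-0.5721, 0.3838, 0.7248, 0.2499], [0.5932, -0.4166, 0.6888, -1.67], [0.0, 0.0, 0.0, 1.0]]}
top {'fx': 390.4618, 'fy': 390.4618, 'cx': 252.48, 'cy': 185.3655, 'camera_from_world': [[0.0067, -0.9997, 0.0214, -0.0405], [0.9984, 0.0079, 0.0555, -0.534], [-0.0557, 0.021, 0.9982, -1.3428], [0.0, 0.0, 0.0, 1.0]]}
{'clock': 0.1, 'joint_positions': array([ 1.24430417,  0.70701504, -0.02760393,  1.48491447,  0.02197584,
        0.95088649, -0.07547591]), 'joint_velocities': array([-0.00206104, -0.00135869,  0.00031041, -0.00161489, -0.00044997,
        0.00064601,  0.00065243]), 'effort': array([ 2.47592863e-03, -8.84290123e+01,  1.23700887e+00, -2.36454570e+01,
        1.70930108e-02,  5.04414769e-03,  4.27489238e-05]), 'ee_pos': array([ 0.16149173, -0.5516327 ,  0.23089799]), 'eef_rot': array([-4.55137362e-04,  9.89878785e-01,  1.41914685e-01, -7.27376287e-05]), 'ft_force': array([ 0.10324725, -1.15254585, -0.38451618]), 'torque': array([-0.0528827 , -0.0079369 ,  0.00316341]), 'grip_force': 0.0, 'finger_gap': 0.08512376131076255}
```

View pics/scene0.png

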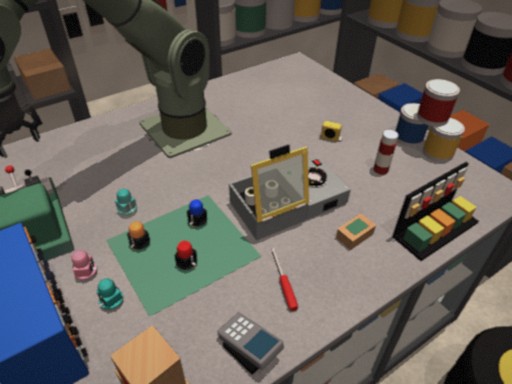

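View pics/top0.png

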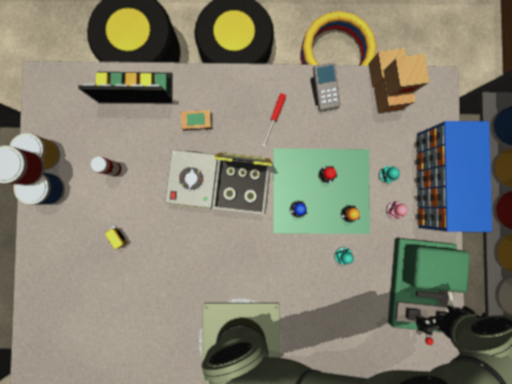

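Amber candidates in the top view: the amber lamp at (350,213) on the green mat. The rest are blue (298,209), red (329,173), pink (397,210), and turquoise (389,174) and (344,256). Only (350,213) has an amber lens and black body. I'll confirm it in an enlarged crop that also shows the tester.

Run:
```python
import cv2,numpy as np
t=cv2.imread("pics/top0.png"); s=cv2.imread("pics/scene0.png")
a=cv2.resize(t[140:240,160:370],None,fx=3.8,fy=3.8,interpolation=cv2.INTER_CUBIC)
cv2.imwrite("pics/c1.png",a)
b=cv2.resize(s[140:280,100:360],None,fx=3,fy=3,interpolation=cv2.INTER_CUBIC)
cv2.imwrite("pics/c2.png",b)
```

```text
(no output)
```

View pics/c1.png

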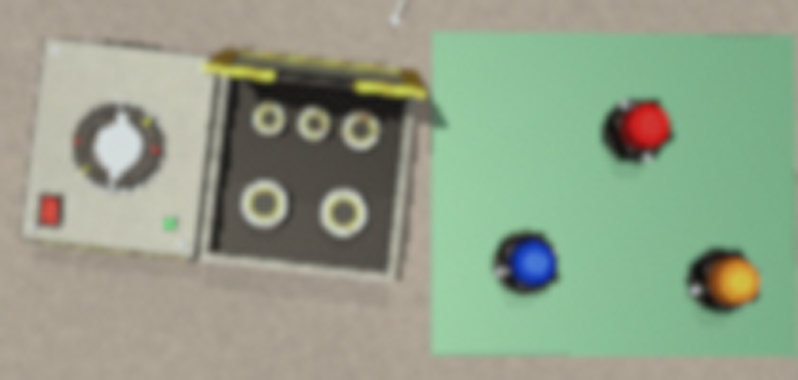

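View pics/c2.png

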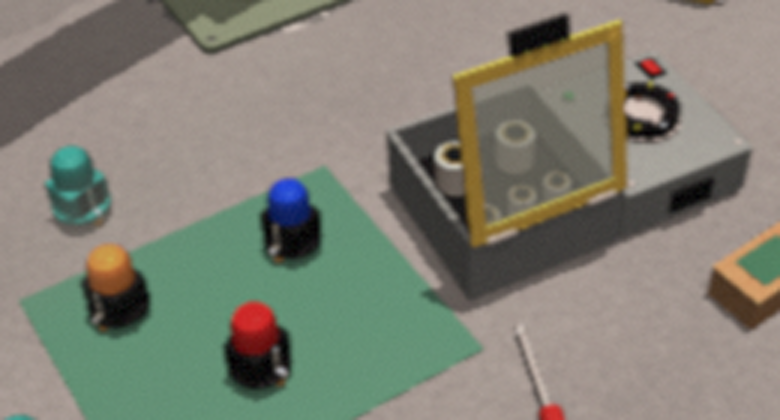

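Confirmed: the lamp at c1 (735,282), which is full-frame (350,213), has an amber lens on a black body, with one white pointer at its image-left side (697,290). The tester's socket is at c1 (118,146), its notch pointers at (122,110) and (114,187). The guard is nearly upright.

```bash
cat > h.py <<'E'
from plant import status, viewer, order
import cv2, numpy as np
def cal(n):
    c=viewer.calibration(n); T=np.array(c["camera_from_world"]); return c,T
def ray(n,p):
    c,T=cal(n); d=np.array([(p[0]-c["cx"])/c["fx"],-(p[1]-c["cy"])/c["fy"],-1.]); R=T[:3,:3]
    return -R.T@T[:3,3], R.T@d
def onz(n,p,z):
    o,d=ray(n,p); return o+d*(z-o[2])/d[2]
def proj(n,P):
    c,T=cal(n); q=T[:3,:3]@np.array(P)+T[:3,3]
    return np.array([c["cx"]+c["fx"]*q[0]/-q[2], c["cy"]-c["fy"]*q[1]/-q[2]])
def tri(p1,p2,n1="top",n2="scene"):
    o1,d1=ray(n1,p1);o2,d2=ray(n2,p2)
    s=np.linalg.lstsq(np.c_[d1,-d2],o2-o1,rcond=None)[0]
    a,b=o1+s[0]*d1,o2+s[1]*d2
    return (a+b)/2,np.linalg.norm(a-b)
def blob(im,lo,hi,box):
    x0,y0,x1,y1=box; h=cv2.cvtColor(im[y0:y1,x0:x1],cv2.COLOR_BGR2HSV)
    m=cv2.inRange(h,np.array(lo),np.array(hi)); k,l,s,c=cv2.connectedComponentsWithStats(m)
    i=1+np.argmax(s[1:,4]); return c[i]+[x0,y0],s[i,4],s[i,:4]+[x0,y0,0,0]
E
python3 - <<'E'
from h import *
np.set_printoptions(precision=4,suppress=True)
t=cv2.imread("pics/top0.png"); s=cv2.imread("pics/scene0.png")
for n in("top","scene"): print(n,ray(n,(0,0))[0])
for nm,lo,hi,bt,bs in [("amber",(8,120,110),(25,255,255),(335,195,370,230),(120,210,155,255)),
   ("blue",(105,120,90),(130,255,255),(285,195,315,225),(185,190,210,230)),("red",(0,150,90),(6,255,255),(315,160,345,190),(170,235,200,265))]:
    a=blob(t,lo,hi,bt);b=blob(s,lo,hi,bs); print(nm,a,b,tri(a[0],b[0]), onz("top",a[0],.075))
# tester corners of deck/case in c1 pixels
f=lambda p:(p[0]/3.8+160-.37,p[1]/3.8+140-.37)
P={k:onz("top",f(p),z) for k,p,z in [("deckBL",(48,40),.068),("deckFL",(23,235),.068),("deckBR",(218,58),.068),("deckFR",(196,258),.068),("wellFL",(204,263),.085),("wellFR",(396,278),.085),("sock",(118,146),.085),("n+",(122,110),.085),("n-",(114,187),.085)]}
for k,v in P.items(): print(k,v)
# pointers of amber
print("ptr",onz("top",f((697,290)),.02), onz("scene",(97/3+100-.33,312/3+140-.33),.017))
# guard: tab in scene, frame corners
g=lambda p:(p[0]/3+100-.33,p[1]/3+140-.33)
print("tab px",g((540,35)))
print(proj("top",P["sock"]))
E
```

```text
top [ 0.4587 -0.0082  1.3709]
scene [ 1.2905 -0.5633  0.9722]
amber (array([352.8974, 213.5556]), np.int32(117), array([347, 208,  13,  12])) (array([135.9841, 229.2011]), np.int32(189), array([129, 222,  15,  16])) (array([ 0.4392, -0.374 ,  0.0634]), np.float64(0.0007952095782371558)) [ 0.4396 -0.3704  0.075 ]
blue (array([299.6807, 208.6807]), np.int32(119), array([294, 203,  12,  12])) (array([195.9272, 206.2781]), np.int32(151), array([189, 200,  14,  14])) (array([ 0.4546, -0.194 ,  0.0657]), np.float64(0.0002468870270617541)) [ 0.4546 -0.1927  0.075 ]
red (array([329.6379, 172.6897]), np.int32(116), array([324, 167,  12,  12])) (array([184.1939, 248.7653]), np.int32(196), array([177, 241,  15,  17])) (array([ 0.5763, -0.2959,  0.0638]), np.float64(0.0004266658519725152)) [ 0.5754 -0.2932  0.075 ]
deckBL [0.6472 0.2337 0.068 ]
deckFL [0.4755 0.2523 0.068 ]
deckBR [0.6326 0.0841 0.068 ]
deckFR [0.4564 0.1012 0.068 ]
wellFL [0.4522 0.0929 0.085 ]
wellFR [ 0.4404 -0.0731  0.085 ]
sock [0.5529 0.1685 0.085 ]
n+ [0.5842 0.1655 0.085 ]
n- [0.5173 0.1714 0.085 ]
ptr [ 0.4303 -0.3514  0.02  ] [ 0.4405 -0.3959  0.017 ]
tab px (279.67, 151.33666666666664)
[190.6826 178.0511]
```

Run:
```python
from h import *
np.set_printoptions(precision=4,suppress=True)
t=cv2.imread("pics/top0.png"); s=cv2.imread("pics/scene0.png")
def ring(n,im,box,thr):
    x0,y0,x1,y1=box; c=cv2.resize(im[y0:y1,x0:x1],None,fx=8,fy=8,interpolation=cv2.INTER_CUBIC)
    m=(cv2.cvtColor(c,cv2.COLOR_BGR2GRAY)<thr).astype(np.uint8)
    cs=max(cv2.findContours(m,cv2.RETR_EXTERNAL,cv2.CHAIN_APPROX_NONE)[0],key=cv2.contourArea)
    h=cv2.convexHull(cs)
    e=cv2.fitEllipse(h); p=np.array(e[0])/8+[x0-.44,y0-.44]
    print(n,thr,p,np.array(e[1])/8,onz(n,p,.085),onz(n,p,.078))
    w=np.array([onz(n,q/8+[x0-.44,y0-.44],.085)[:2] for q in h[:,0]]); c,r=cv2.minEnclosingCircle(w.astype(np.float32)); print('  circ',np.round(c,4),round(r,4))
for th in (90,110,130): ring("top",t,(174,162,208,196),th)
for th in (60,80,100): ring("scene",s,(303,164,332,192),th)
yaw=np.radians(-5.3); R=np.array([[np.cos(yaw),-np.sin(yaw)],[np.sin(yaw),np.cos(yaw)]])
sk=np.array([.552,.168]); hg=sk+R@[.088,-.167]; print("hinge",hg)
o,d=ray("scene",(279.7,151.3)); nrm=R@[0,1]; k=((hg-o[:2])@nrm)/(d[:2]@nrm); P=o+k*d
u=(R.T@(P[:2]-hg))[0]; print("tab",P,"r",np.hypot(u,P[2]-.086),"theta",np.arctan2(P[2]-.086,-u))
for th in (1.3,1.45,1.6,1.75):
    q=hg+R@[-.192*np.cos(th),0]; print(th,proj("top",[*q,.086+.192*np.sin(th)]),proj("scene",[*q,.086+.192*np.sin(th)]))
```

```text
top 90 [184.6528 174.6338] [ 6.5631 15.1365] [0.564  0.1884 0.085 ] [0.5646 0.1895 0.078 ]
  circ [0.5632 0.1869] 0.0258
top 110 [193.0552 178.2917] [18.2188 20.384 ] [0.5521 0.1607 0.085 ] [0.5527 0.1616 0.078 ]
  circ [0.5519 0.1593] 0.0342
top 130 [192.8721 178.2703] [19.6789 21.3437] [0.5522 0.1613 0.085 ] [0.5527 0.1622 0.078 ]
  circ [0.5522 0.1612] 0.0359
scene 60 [315.1972 176.7429] [18.4783 20.7141] [0.5645 0.166  0.085 ] [0.5588 0.1717 0.078 ]
  circ [0.5621 0.164 ] 0.0426
scene 80 [315.4432 176.824 ] [20.026  20.4487] [0.5652 0.1663 0.085 ] [0.5595 0.1721 0.078 ]
  circ [0.562  0.1638] 0.0447
scene 100 [315.4407 176.9566] [20.8553 21.2646] [0.5657 0.1659 0.085 ] [0.56   0.1717 0.078 ]
  circ [0.5619 0.1625] 0.047
hinge [ 0.6242 -0.0064]
tab [ 0.5933 -0.0036  0.2766] r 0.19310849912515385 theta 1.4096240724640192
1.3 [242.1506 166.5521] [275.5614 148.7705]
1.45 [243.1478 156.4238] [281.2868 152.9591]
1.6 [244.1706 146.2765] [287.2472 158.7476]
1.75 [245.1841 136.4553] [293.2711 166.041 ]
```

Emit:
{"method": "jog_arm", "body": {
  "motion": [
    [[0, 0, -60], 0],
    [[0, 0, -130], -5],
    [[50, -31, -135], -10],
    [[100, -62, -135], -18],
    [[150, -94, -135], -26],
    [[200, -125, -135], -34],
    [[250, -156, -135], -42],
    [[300, -187, -135], -50],
    [[350, -218, -135], -58],
    [[400, -250, -135], -65],
    [[450, -281, -135], -68.4],
    [[500, -312, -135], -68.4],
    [[550, -343, -135], -68.4],
    [[600, -374, -135], -68.4],
    [[622, -388, -135], -68.4],
    [[622, -388, -135], -68.4],
    [[622, -388, -135], -68.4]
  ],
  "gripper": 1,
  "force": 60
}}

```text
clock: 2.22
ee_pos: [0.6492, -0.0054, 0.3662]
eef_rot: [0.0, 0.739, 0.674, -0.0]
ft_force: [-0.2, 0.1, 0.5]
finger_gap: 0.0001
grip_force: 0.0
```

Emit:
{"method": "jog_arm", "body": {
  "motion": [
    [[0, 0, 60], 0],
    [[0, 0, 117], 0],
    [[0, -16, 117], 0],
    [[0, -32, 117], 0],
    [[0, -49, 120], 0],
    [[0, -65, 124], 0],
    [[0, -80, 131], 0],
    [[0, -95, 138], 0],
    [[0, -108, 148], 0],
    [[0, -121, 158], 0],
    [[0, -132, 170], 0],
    [[0, -143, 182], 0],
    [[0, -152, 196], 0],
    [[0, -160, 210], 0],
    [[0, -166, 225], 0],
    [[0, -171, 241], 0],
    [[0, -173, 250], 0],
    [[0, -174, 258], 0],
    [[0, -174, 262], 0]
  ]
}}

```text
clock: 4.6
ee_pos: [0.4763, 0.0111, 0.1042]
eef_rot: [0.0, 0.739, 0.674, 0.0]
ft_force: [-0.7, 0.1, 0.4]
finger_gap: 0.0
grip_force: 0.2
```

Emit:
{"method": "jog_arm", "body": {
  "motion": [
    [[0, 0, 4], 0],
    [[0, 0, 8], 0],
    [[0, 0, 12], 0],
    [[0, 0, 13], 0],
    [[0, 0, 13], 0]
  ]
}}

```text
clock: 5.22
ee_pos: [0.4763, 0.0114, 0.0915]
eef_rot: [0.0, 0.739, 0.674, 0.0]
ft_force: [-1.4, 1.0, 5.9]
finger_gap: 0.0003
grip_force: 2.8
```

Run:
```python
from h import *
t=viewer.camera("top");s=viewer.camera("scene"); cv2.imwrite("pics/top1.png",t);cv2.imwrite("pics/scene1.png",s)
a=cv2.resize(s[120:260,200:370],(510,420),interpolation=cv2.INTER_CUBIC)
cv2.imwrite("pics/c3.png",a); print(status.get_obs()["ft_force"])
```

```text
[-1.91373321 -0.27030724  7.03562959]
```

View pics/c3.png

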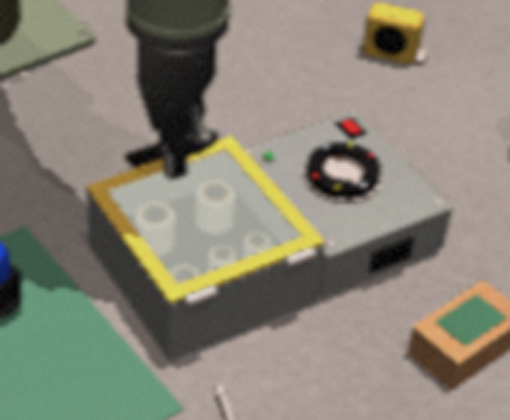

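The picture shows the guard flat on the well, with the fingertip pressing near its tab (c3 (175,165)). The red and yellow socket marks are clear. Next I'll refine the socket and the lamp.

Run:
```python
from h import *
np.set_printoptions(precision=4,suppress=True)
def marks(im,n,box,k):
    x0,y0,x1,y1=box; c=cv2.resize(im[y0:y1,x0:x1],None,fx=4,fy=4,interpolation=cv2.INTER_CUBIC); h=cv2.cvtColor(c,cv2.COLOR_BGR2HSV)
    ms=[]
    for nm,m in (("red",cv2.inRange(h,(0,90,60),(8,255,255))|cv2.inRange(h,(172,90,60),(180,255,255))),("yel",cv2.inRange(h,(22,90,90),(36,255,255)))):
        q,l,s,cc=cv2.connectedComponentsWithStats(m); idx=[i for i in range(1,q) if s[i,4]>5]
        P=[(np.round((cc[i]+.5)/4-.5+[x0,y0],2),s[i,4]) for i in idx]; print(n,nm,[(p.tolist(),int(a),onz(n,p,.085)[:2].round(4).tolist()) for p,a in P])
for k in (0,1):
    t=cv2.imread(f"pics/top{k}.png"); s=cv2.imread(f"pics/scene{k}.png")
    marks(t,"top",(176,164,206,192),k); marks(s,"scene",(298,162,332,190),k)
def white(im,n,box,z):
    x0,y0,x1,y1=box; h=cv2.cvtColor(cv2.resize(im[y0:y1,x0:x1],None,fx=4,fy=4,interpolation=cv2.INTER_CUBIC),cv2.COLOR_BGR2HSV)
    m=cv2.inRange(h,(0,0,120),(180,60,255)); q,l,s,cc=cv2.connectedComponentsWithStats(m)
    for i in range(1,q):
        p=(cc[i]+.5)/4-.5+[x0,y0]; print(n,p,s[i],onz(n,p,z))
t=cv2.imread("pics/top0.png"); s=cv2.imread("pics/scene0.png")
white(t,"top",(336,205,350,222),.02); white(s,"scene",(124,232,152,256),.017)
```

```text
top red [([180.12, 176.75], 26, [0.5569, 0.2032]), ([200.34, 179.07], 74, [0.5498, 0.1367])]
top yel [([198.18, 171.85], 44, [0.5736, 0.1441])]
scene red [([317.09, 162.93], 282, [0.5163, 0.2144]), ([323.0, 171.4], 75, [0.5586, 0.2028]), ([312.42, 171.71], 6, [0.5413, 0.1742])]
scene yel [([316.23, 167.71], 41, [0.533, 0.1967]), ([312.06, 181.83], 11, [0.5773, 0.1428])]
top red [([180.14, 176.8], 28, [0.5567, 0.2031]), ([200.39, 179.08], 72, [0.5497, 0.1365])]
top yel [([198.22, 171.85], 46, [0.5736, 0.144])]
scene red [([317.09, 162.94], 284, [0.5163, 0.2144]), ([322.95, 171.43], 81, [0.5586, 0.2025]), ([304.64, 178.04], 138, [0.551, 0.1349])]
scene yel [([316.26, 167.71], 45, [0.5331, 0.1968]), ([311.98, 181.74], 22, [0.5768, 0.1428]), ([297.98, 189.02], 15, [0.5786, 0.0869])]
top [341.8586 216.2725] [ 19  41  14  14 122] [ 0.4291 -0.3472  0.02  ]
scene [124.25   232.0357] [ 0  0  7  5 28] [ 0.3868 -0.3973  0.017 ]
scene [132.2083 245.2083] [34 54  2  2  3] [ 0.4461 -0.3977  0.017 ]
```

Emit:
{"method": "jog_arm", "body": {
  "motion": [
    [[0, 0, -20], 0],
    [[0, 0, -60], 0],
    [[0, 0, -110], 0]
  ]
}}

```text
clock: 5.7
ee_pos: [0.4758, 0.0114, 0.2022]
eef_rot: [-0.001, 0.739, 0.674, -0.0]
ft_force: [0.3, -0.6, -0.5]
finger_gap: -0.0001
grip_force: 0.0
```

Emit:
{"method": "jog_arm", "body": {
  "motion": [
    [[-50, 0, 0], -3],
    [[-105, 0, 0], -7],
    [[-160, 0, 0], -12],
    [[-215, 0, 0], -17],
    [[-270, 0, 0], -21.3],
    [[-325, 0, 0], -21.3],
    [[-370, -1, 0], -21.3],
    [[-386.6, -1, 0], -21.3],
    [[-386.6, -1, 40], -21.3],
    [[-386.6, -1, 80], -21.3],
    [[-386.6, -1, 80], -21.3]
  ],
  "gripper": 0
}}

```text
clock: 7.08
ee_pos: [0.4391, -0.3722, 0.1197]
eef_rot: [-0.002, 0.601, 0.799, 0.0]
ft_force: [0.9, 0.3, 1.0]
finger_gap: 0.0855
grip_force: 0.0
```

Run:
```python
from h import *
t=viewer.camera("top");s=viewer.camera("scene")
a=cv2.resize(s[170:270,100:200],(400,400),interpolation=cv2.INTER_CUBIC)
b=cv2.resize(t[160:260,300:400],(400,400),interpolation=cv2.INTER_CUBIC)
cv2.imwrite("pics/c4.png",np.hstack([a,b]))
```

```text
(no output)
```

View pics/c4.png

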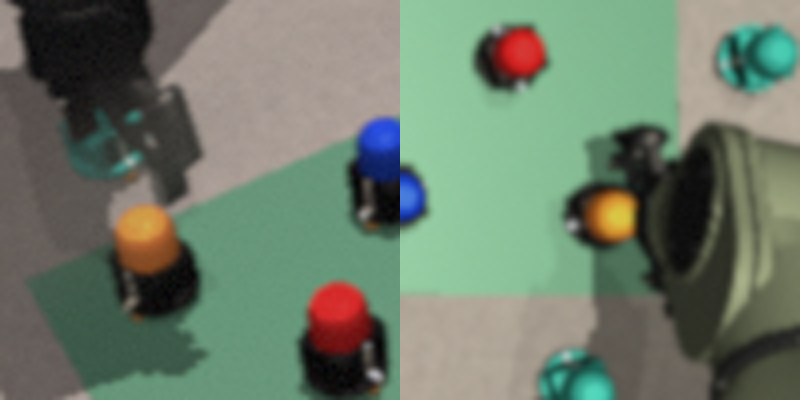

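Fingers straddle the amber lamp (scene crop lens at (147,238), top crop lens at (610,215)). Descending and gripping.

Emit:
{"method": "jog_arm", "body": {
  "motion": [
    [[0, 0, 30], 0],
    [[0, 0, 60], 0],
    [[0, 0, 80], 0],
    [[0, 0, 92], 0],
    [[0, 0, 97], 0],
    [[0, 0, 97], 0]
  ]
}}

```text
clock: 7.92
ee_pos: [0.4399, -0.3737, 0.0249]
eef_rot: [0.0, 0.602, 0.799, 0.0]
ft_force: [-0.5, -0.2, 0.4]
finger_gap: 0.0853
grip_force: 0.0
```

Emit:
{"method": "jog_arm", "body": {
  "motion": [
    [[0, 0, 0], 0],
    [[0, 0, 0], 0],
    [[0, 0, 0], 0],
    [[0, 0, 0], 0],
    [[0, 0, 0], 0],
    [[0, 0, 0], 0],
    [[0, 0, 0], 0],
    [[0, 0, 0], 0]
  ],
  "gripper": 1,
  "force": 60
}}

```text
clock: 8.93
ee_pos: [0.4399, -0.3738, 0.025]
eef_rot: [0.0, 0.602, 0.799, -0.0]
ft_force: [-1.5, 1.0, 11.0]
finger_gap: 0.0478
grip_force: 59.7
```

Emit:
{"method": "jog_arm", "body": {
  "motion": [
    [[0, 0, -40], 0],
    [[0, 0, -90], 0],
    [[0, 0, -140], 0],
    [[40, 20, -165], -5],
    [[80, 42, -180], -10],
    [[122, 64, -180], -16],
    [[164, 86, -180], -22],
    [[206, 109, -180], -28],
    [[248, 131, -180], -34],
    [[290, 153, -180], -40],
    [[332, 175, -180], -46],
    [[374, 198, -180], -52],
    [[416, 220, -180], -58],
    [[450, 238, -180], -64],
    [[480, 254, -180], -68.2],
    [[490.8, 259.4, -180], -68.2],
    [[490.8, 259.4, -140], -68.2],
    [[490.8, 259.4, -105], -68.2],
    [[490.8, 259.4, -100], -68.2],
    [[490.8, 259.4, -100], -68.2]
  ]
}}

```text
clock: 11.42
ee_pos: [0.5539, 0.1697, 0.1253]
eef_rot: [0.0, 0.051, 0.999, 0.0]
ft_force: [-0.4, 0.4, -0.8]
finger_gap: 0.047
grip_force: 61.5
```

Run:
```python
from h import *
t=viewer.camera("top");s=viewer.camera("scene"); cv2.imwrite("pics/top2.png",t);cv2.imwrite("pics/scene2.png",s)
a=cv2.resize(s[130:210,270:350],(400,400),interpolation=cv2.INTER_CUBIC)
b=cv2.resize(t[130:230,150:250],(400,400),interpolation=cv2.INTER_CUBIC)
cv2.imwrite("pics/c5.png",np.hstack([a,b])); o=status.get_obs();print(o["ee_pos"],o["eef_rot"],o["ft_force"],o["joint_positions"])
```

```text
[0.55407916 0.16987143 0.12572559] [8.08399256e-04 5.07311738e-02 9.98711953e-01 3.58768133e-04] [ 0.01058403  0.65636223 -0.81312927] [-0.01012719  0.93262403 -0.71696973  1.57979762  0.73087687  0.91231441
  0.47952527]
```

View pics/c5.png

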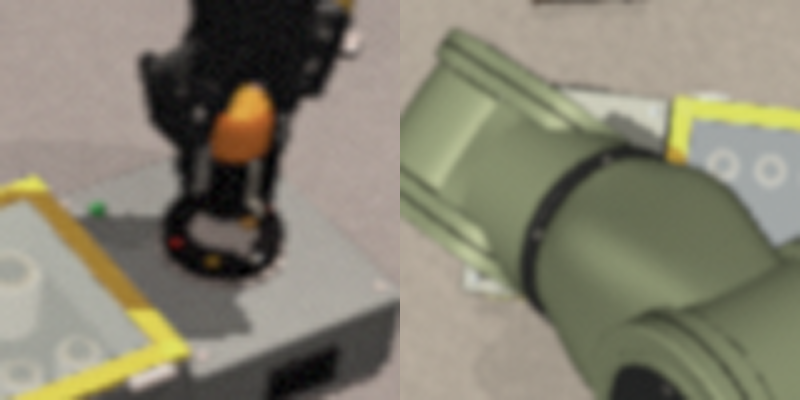

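The scene crop shows the lamp upright between the fingers above the socket. The brass lug is at crop (250,222) and the socket's white +x mark at (257,253). The top view is hidden by the arm. I'll measure the lamp's offset in the hand from these.

Run:
```python
from h import *
np.set_printoptions(precision=4,suppress=True)
s=cv2.imread("pics/scene2.png"); x0,y0,x1,y1=300,155,335,190
h=cv2.cvtColor(cv2.resize(s[y0:y1,x0:x1],None,fx=4,fy=4,interpolation=cv2.INTER_CUBIC),cv2.COLOR_BGR2HSV)
for nm,m,z in (("orange/yel",cv2.inRange(h,(8,90,70),(36,255,255)),.103),("red",cv2.inRange(h,(0,90,60),(7,255,255)),.085),("white",cv2.inRange(h,(0,0,110),(180,70,255)),.117)):
    q,l,st,cc=cv2.connectedComponentsWithStats(m)
    for i in range(1,q):
        if st[i,4]>4:
            p=(cc[i]+.5)/4-.5+[x0,y0]; print(nm,p,st[i,4],st[i,:4]/4+[x0,y0,0,0],"z%.3f"%z,onz("scene",p,z)[:2],"z.085",onz("scene",p,.085)[:2])
R=lambda a:np.array([np.cos(a),np.sin(a)])
c=np.array([.5541,.1699])
for r,z in ((.027,.1025),(.030,.115),(.030,.121)): print(r,z,proj("scene",[*(c+r*R(np.radians(-5.8))),z]))
for a in (0,): print("notch",proj("scene",[*(c+.033*R(np.radians(-5.8))),.085]))
```

```text
orange/yel [317.5601 158.017 ] 1333 [311.75 155.    13.     7.75] z0.103 [0.514  0.2158] z.085 [0.4979 0.2319]
orange/yel [319.353 174.093] 125 [317.75 173.     3.75   3.  ] z0.103 [0.5769 0.1696] z.085 [0.5621 0.1848]
orange/yel [312.0391 181.7734] 32 [311.75 181.5    1.75   1.5 ] z0.103 [0.5915 0.1286] z.085 [0.577  0.1429]
red [304.6454 178.0383] 49 [304.   177.75   2.5    1.5 ] z0.085 [0.551 0.135] z.085 [0.551 0.135]
white [301.7971 164.2441] 1217 [300.   155.     5.75  18.5 ] z0.117 [0.5229 0.143 ] z.085 [0.4942 0.1694]
white [329.0741 174.1367] 5607 [316.5 155.   18.5  35. ] z0.117 [0.6048 0.182 ] z.085 [0.5792 0.2099]
white [320.4485 170.2574] 17 [320.25 170.25   1.25   1.25] z0.117 [0.5767 0.1722] z.085 [0.5499 0.1997]
white [313.9998 176.4695] 537 [309.   174.25  11.     5.5 ] z0.117 [0.5878 0.1375] z.085 [0.5615 0.1637]
0.027 0.1025 [319.5853 175.2445]
0.03 0.115 [320.6078 172.7015]
0.03 0.121 [320.8301 171.191 ]
notch [320.0761 180.69  ]
```

Emit:
{"method": "jog_arm", "body": {
  "motion": [
    [[-2, 0, 6], 0],
    [[-2, 0, 12], 0],
    [[-2, 0, 15], 0],
    [[-2, 0, 17], 0],
    [[-2, 0, 18], 0],
    [[-2, 0, 19], 0],
    [[-2, 0, 19], 0]
  ]
}}

```text
clock: 12.4
ee_pos: [0.5555, 0.1696, 0.1053]
eef_rot: [-0.0, 0.05, 0.999, 0.0]
ft_force: [-0.4, 0.3, -0.9]
finger_gap: 0.0472
grip_force: 61.5
```

Emit:
{"method": "jog_arm", "body": {
  "motion": [
    [[0, 0, 2], 0],
    [[0, 0, 3], 0],
    [[0, 0, 4], 0],
    [[0, 0, 5], 0],
    [[0, 0, 5], 0]
  ]
}}

```text
clock: 13.02
ee_pos: [0.5555, 0.1696, 0.1002]
eef_rot: [-0.0, 0.05, 0.999, 0.0]
ft_force: [0.5, -0.3, -1.3]
finger_gap: 0.0472
grip_force: 61.5
```

Emit:
{"method": "jog_arm", "body": {
  "motion": [
    [[0, 0, 1], 0],
    [[0, 0, 2], 0],
    [[0, 0, 3], 0],
    [[0, 0, 4], 0],
    [[0, 0, 4], 0]
  ]
}}

```text
clock: 13.65
ee_pos: [0.5555, 0.1696, 0.0963]
eef_rot: [-0.0, 0.05, 0.999, 0.0]
ft_force: [0.4, -0.4, -1.2]
finger_gap: 0.0473
grip_force: 61.7
```

Emit:
{"method": "jog_arm", "body": {
  "motion": [
    [[0, 0, 1], 0],
    [[0, 0, 2], 0],
    [[0, 0, 2], 0],
    [[0, 0, 2], 0]
  ]
}}

```text
clock: 14.15
ee_pos: [0.5556, 0.1696, 0.096]
eef_rot: [0.001, 0.05, 0.999, -0.0]
ft_force: [-9.8, -5.1, 31.7]
finger_gap: 0.0474
grip_force: 65.0
```

Emit:
{"method": "jog_arm", "body": {
  "motion": [
    [[0.3, 0, -0.7], 0],
    [[0.5, 0, -1.2], 0],
    [[0.5, 0, -1.2], 0]
  ]
}}

```text
clock: 14.52
ee_pos: [0.5555, 0.1697, 0.0961]
eef_rot: [0.001, 0.051, 0.999, 0.0]
ft_force: [0.2, -1.0, 9.2]
finger_gap: 0.0476
grip_force: 62.6
```

Emit:
{"method": "jog_arm", "body": {
  "motion": [
    [[0.1, -0.2, 0], 5],
    [[0.1, -0.3, 0], 10],
    [[0.2, -0.5, 0], 15],
    [[0.3, -0.7, 0], 20],
    [[0.3, -0.7, 0], 20]
  ]
}}

```text
clock: 15.15
ee_pos: [0.5552, 0.1697, 0.0961]
eef_rot: [0.001, 0.224, 0.975, 0.001]
ft_force: [1.8, 1.1, 7.1]
finger_gap: 0.0476
grip_force: 62.5
```

```bash
python3 -c "
from h import *
o=status.get_obs();print(o['torque'],o['ft_force'],o['eef_rot'])"
```

```text
[ 0.27174108 -0.27234884  0.03137666] [1.76319285 1.0522083  7.05675923] [6.65567059e-04 2.23625474e-01 9.74674627e-01 7.58472364e-04]
```

Emit:
{"method": "jog_arm", "body": {
  "motion": [
    [[0, 0, 0], 5],
    [[0, 0, 0], 10],
    [[0, 0, 0], 15],
    [[0, 0, 0], 20],
    [[0, 0, 0], 25],
    [[0, 0, 0], 25],
    [[0, 0, 0], 25]
  ]
}}

```text
clock: 16.02
ee_pos: [0.5552, 0.1697, 0.0961]
eef_rot: [0.0, 0.429, 0.903, 0.001]
ft_force: [0.8, 2.0, 7.0]
finger_gap: 0.0476
grip_force: 62.6
```

Run:
```python
from h import *
o=status.get_obs();print(o['torque'],o['ft_force'],o['eef_rot'],o['ee_pos'],o['grip_force'])
s=viewer.camera("scene"); cv2.imwrite("pics/scene3.png",s)
cv2.imwrite("pics/c6.png",cv2.resize(s[130:250,215:345],(650,600),interpolation=cv2.INTER_CUBIC))
```

```text
[ 0.36491604 -0.24610208  0.02692949] [0.82154202 1.97418039 6.98735572] [4.54559649e-04 4.28686153e-01 9.03452886e-01 9.26575553e-04] [0.5552071  0.16965047 0.09611337] 62.60539019946009
```

View pics/c6.png

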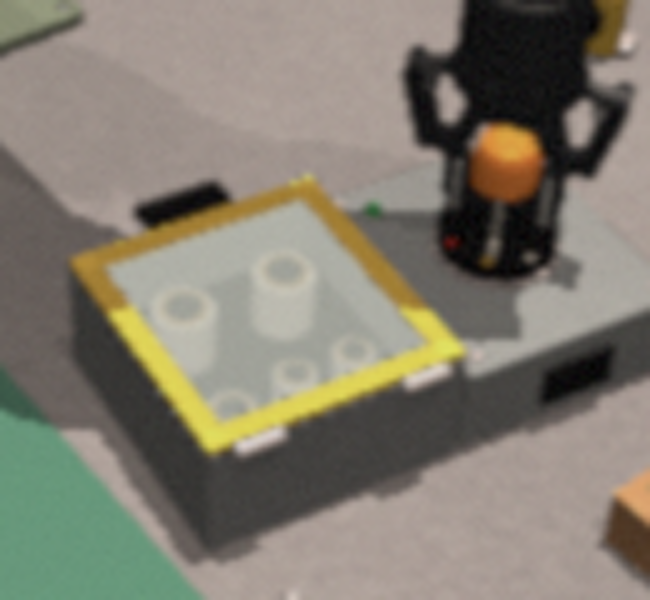

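The crop shows the lamp seated and upright. Its white pointer (495,240) stands at the yellow mark (488,262), and the guard is flat. Handing in.

```bash
python3 -c "
from plant import order
print(order.job_done())"
```

```text
the job is handed in; nothing more can be done
None
```

I shut the guard, then put the amber lamp fully into the test socket, turned it clockwise 45° to the yellow marks and handed the job in with the gripper still holding it at about 60 N; no verdict came back.

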